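# Let the propped lamp cover down softly

## Task

The black cover of the candling lamp is propped open on a thin steel stay at its front: with the fingers under the cover's overhanging front lip, push the stay over to the lamp's right (away from the red button) until it lies flat, and catch the dropping cover on the back of the fingers while it is still well open. Then lower it gently until it is fully shut, without letting it bang, and move clear. Carry the cover only from beneath, neither gripping it, touching its top nor lifting it far above where it was propped; do not press the button, and leave the egg cups, egg flat and scoop where they are.

Things in the scene. Friction and masses are not known exactly. Their poses are not given: they have to be found in the camera images.
- lamp: squat black steel lamp fixed to the table: box 140 mm deep (x), 240 wide (y), 106 tall; origin at the centre of its underside. x points from its front wall (x = -70 mm) to its back, y to its left, z up. Its front faces the robot's right, give or take 25 degrees. The cover hinges along y at x = 70, z = 112 mm. At its left a wing (y 120 to 180, x -25 to 65, 60 tall) carries the red button.
- cover (a joint): cover's hinge angle, rad: 0 = shut (level), grows as the front rises; starts propped at about 0.5. Black steel plate 195 mm from hinge to front edge, 240 mm wide (lamp y -120 to 120), 6 mm thick, about 0.5 kg, underside through the hinge line. Shut, it overhangs the front wall by 55 mm, free air beneath. Unsupported, it falls at once; 2 to 4 N carries its front edge.
- cover_edge (a point): middle of the lower front edge of the cover (lamp y = 0), on its underside, 195 mm from the hinge line; it moves with the cover.
- cover_top (a point): middle of the cover's upper face, 6 mm above its underside and 98 mm from the hinge line. The upper face, a raised skin 3 mm thick ending 18 mm short of the front edge and 6 mm short of the side edges, is not to be touched.
- stay (a joint): stay's angle, rad: 0 = upright (at a stop, 0.05 rad to lamp's left), grows as pushed to lamp's right (-y), 1.6 = flat. Steel rod 8 mm thick standing 11 mm in front of the open cover's edge, pivot on a bracket at lamp x -116, y 35, z 85 mm; it swings only in the plane x = -116. A peg on it carries the cover. 1 to 3 N near the top tips it; then it falls by itself to lie along y 35 to -125, z 85 mm.
- stay_ball (a point): centre of the ball (18 mm across) on the stay's top, 150 mm from its pivot. Upright, it stands about 30 mm higher than the open cover's front edge and just in front of it. The peg, 8 mm thick, sticks out 34 mm from the rod under the cover (towards lamp +x), 105 mm above the pivot.
- button (a joint): travel of the red push button (26 mm across, on the wing at the lamp's left, top about 80 mm above the table): 0 = out, 0.006 m = fully pressed. Not to be pressed.
- cup_a: pale brown ceramic egg cup, 52 mm across, 62 mm tall, standing on the robot's left; origin at the centre of its foot. Leave alone.
- cup_b: pale brown ceramic egg cup like the other, standing on the robot's right; origin at the centre of its foot. Leave alone.
- flat: white plastic egg flat 150 x 200 mm with some eggs in it, 78 mm tall over the eggs, on the robot's left; origin at the centre of its underside. Leave alone.
- scoop: small galvanised tin scoop, 190 mm long, 48 mm tall, lying on the robot's right; origin on the table under its barrel. Leave alone.

How it is judged:
On the way, in this order (a step that is already met when the one before it is completed fails the run):
1. the stay is pushed right over and the cover, still well open, rests on the fingers (value of joint stay above 1.2 rad and value of joint cover above 0.2 rad and contact force between the fingers and cover_c0 above 0.3 N), for 0.2 s.
2. the cover is shut (value of joint cover below 0.02 rad), for 0.2 s.
At the end, for the whole second after the job is handed in: the cover is shut (hinge angle below 0.02 rad) and at rest, with the stay folded flat (above 1.2 rad) (value of joint cover below 0.02 rad and value of joint stay above 1.2 rad and velocity of joint cover between -0.1 and 0.1 rad/s); the robot touches nothing.
It fails at once if the cover bangs shut (over 1.5 rad/s, about 0.3 m/s at its front edge, within the last 0.08 rad) (value of joint cover below 0.08 rad and velocity of joint cover below -1.5 rad/s).
It fails at once if the cover is raised far above its propped angle (value of joint cover above 0.85 rad).
It fails at once if the top of the cover is touched (gripped or pressed from above) (contact force between any of the arm, the fingers and cover_c1 above 0.5 N).
It fails at once if the red button is pressed (value of joint button above 0.003 m).
It fails at once if a bystander is moved (distance of any of cup_a, cup_b, flat, scoop from where it was at the start of the episode above 0.015 m).
It also fails if it takes over 50 s, if anything falls off the work surface, if the arm or the gripper's body presses on something with over 40 N, if the wrist force passes 120 N, or if a joint passes its speed limit or range.

## Robot

A 6-joint arm with a two-finger parallel gripper is mounted at the origin on the work surface. World frame = base frame: x ahead of the robot, y to its left, z up, the work surface at z = 0. Lengths are in m, angles in rad, forces in N, time in s.
With the tool pointing down it reaches from about 0.325 to 0.775 m from the base axis. Payload 5.5 kg.
Tool frame: the origin (TCP) lies at the very end of the fingers, on their centre line; the grasp point (between the pads) lies manip.grip_depth behind it (manip.grip_depth is the distance from the TCP to the grasp point, in m); z points along the fingers, y is the direction in which the jaws open and shut (so a half turn about z gives the same grasp; the last joint's range is limited). The gripper opens to 88 mm and grips with 3 to 60 N. Pads are 20 mm wide; open, the fingers measure 115 mm over their backs; the gripper's body (75 mm by 178 mm) begins 61 mm behind the grasp point.
Start: joints at [-1.406, 0.091, 1.231, -0, 1.82, -0.057], TCP at [0.132, -0.585, 0.223] pointing down, gripper open.
Joint ranges: [-2.87, 2.87], [-0.86, 2.18], [0.17, 2.46], [-1.51, 4.65], [0.06, 2.69], [-2.65, 2.65]. Speed limits (rad/s): [2.57, 2.57, 3.01, 3.14, 3.14, 3.14].

## Interface

Orientations are given as a unit quaternion [w, x, y, z].
In Python, from cell import manip gives the robot as it stands.
- The arm moves only by the tool arm_command, never from a script. Its argument "rows" is one flat list of numbers, 6 for each row, row after row: the shift along the tool's x, y, z in cm, then the turn, a rotation vector about the tool's x, y, z in rad. In form: [x, y, z, rx, ry, rz, x, y, z, rx, ry, rz, ...]. A call has 1 to 8 rows; each row shifts and turns the pose as measured when the row begins, along the tool's axes as they then stand; what a row does not reach is not made up. A row lasts 1/12 s, in which the tool goes at most 41.7 mm and 7.16 degrees, less where a joint would pass 70% of its speed; a pose out of reach is approached as far as the arm can. A call is refused whole if a number of a shift passes 4.17 or a number of a turn 0.125, either way. A call with a gripper value outside its range is refused whole. "gripper" is the closure in counts, from 0 (fully open) to 255 (shut), set as the call begins (left out, the last holds). The fingers move at their own pace and stop on an object; "force" is the grip in N (left out, the last holds). Time passes only in rows, so rows that do not move let the fingers close. It gives the time, the measured TCP pose, the force and the opening at its end, in the units of the state.
- manip.state(): the state, without advancing time (a new reading comes with each control period).
- manip.snapshot(name): name is "side" or "top"; returns the picture (480x640x3 uint8, blue, green, red); there is no depth.
- manip.get_calibration(name): a dict with "intrinsics" (3x3 intrinsics, pixels), "eye" and "attitude" of the camera in the world. Camera axes: x right, y down, z forward; pixel columns grow to the right and rows downward; lengths in m; the calibration is good to about 2 mm. A picture is of the moment at which its call begins. get_calibration takes no time and is no camera call.
- manip.sign_off(): hands the job in, once; it reports no verdict.
The state is a dict: "time": time; "qpos": joint angles; "qvel": joint speeds; "effort": joint torques, N m; "position": TCP position; "ee_rot": TCP orientation; "ft_force": force on the tool from outside, world axes, zero at the start; "wrist_torque": the same for the moment, N m; "opening": finger opening in m.
Only numpy, scipy, OpenCV 4.12 (cv2) and the standard library are available. Lean on these libraries where they do the work, as an engineer would, in place of code of your own. Each camera call takes 0.05 s, during which the arm holds its last target.

## Working session

There is one attempt and no reset: what is moved stays moved. The work goes in short steps, Python scripts to look and compute and a tool call to move; the robot and the scene stay as the last step left them, time stands still between calls to the robot, and variables do not carry over. Pictures are saved under pics/ and viewed, and the job is handed in when it is done.

Besides the shell and the picture viewer there is one more tool, called after ">>>" in YAML: its name, and indented under it one key for each argument. arm_command: Moves the arm, as the interface text tells. Its arguments: {"type":"object","properties":{"rows":{"type":"array","items":{"type":"number"}},"gripper":{"type":"number"},"force":{"type":"number"}},"required":["rows"]}

```bash
ls; mkdir -p pics; python3 - <<'E'
from cell import manip
import cv2
s=manip.state(); print({k:(v if not hasattr(v,'round') else v) for k,v in s.items()}, manip.grip_depth)
for n in ("side","top"):
    cv2.imwrite(f"pics/{n}0.png",manip.snapshot(n)); print(n,manip.get_calibration(n))
E
```

```text
pics
{'time': 0.0, 'qpos': array([-1.40571798e+00,  9.18418581e-02,  1.23185468e+00,  1.12688741e-05,
        1.81976940e+00, -5.66984644e-02]), 'qvel': array([ 1.48090973e-03,  4.42597542e-05, -2.23249464e-05,  2.71498924e-04,
       -6.28635632e-05,  1.90731456e-04]), 'effort': array([-1.41136256e-04, -4.46443498e+01, -4.06449437e+01,  6.97178906e-02,
        2.91935698e-02, -1.11832651e-04]), 'position': array([ 0.13193471, -0.58502725,  0.22153466]), 'ee_rot': array([-9.35564473e-04,  9.93857589e-01,  1.10662621e-01, -4.52778371e-05]), 'ft_force': array([-0.59579339,  0.29129748, -0.38347699]), 'wrist_torque': array([ 0.03484453,  0.02798915, -0.00069017]), 'opening': 0.08748559287174536} 0.0187
side {'intrinsics': array([[493.23773689,   0.        , 314.1849071 ],
       [  0.        , 493.23773689, 237.16663355],
       [  0.        ,   0.        ,   1.        ]]), 'eye': array([0.27429982, 0.76778206, 0.86003344]), 'attitude': array([ 0.05674673, -0.13688508,  0.90224965, -0.40495413])}
top {'intrinsics': array([[445.45975406,   0.        , 324.78966474],
       [  0.        , 445.45975406, 240.70431746],
       [  0.        ,   0.        ,   1.        ]]), 'eye': array([0.43024891, 0.02113812, 1.17058845]), 'attitude': array([-0.02181205,  0.71168365, -0.7014179 ,  0.03230396])}
```

View pics/side0.png

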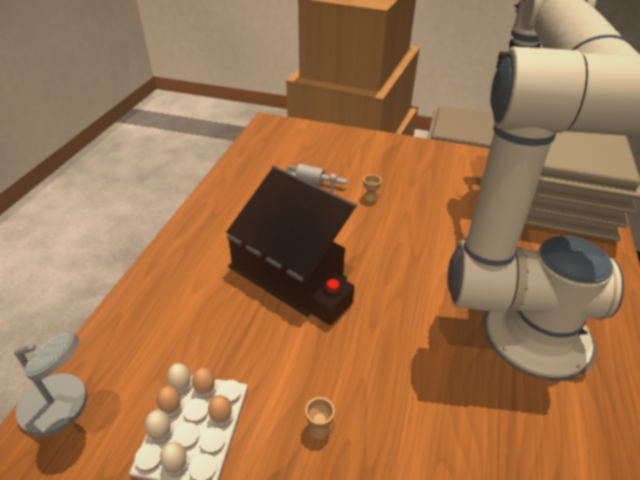

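View pics/top0.png

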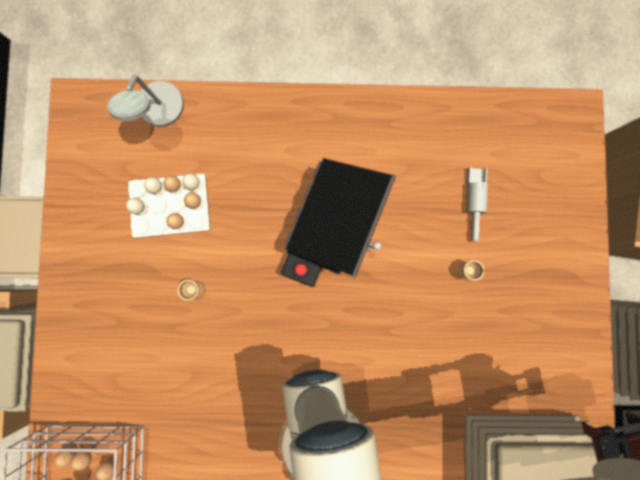

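```bash
cat > h.py <<'E'
import numpy as np, cv2
from cell import manip
from scipy.spatial.transform import Rotation as R
def cal(n):
    c=manip.get_calibration(n); q=c['attitude']
    return c['intrinsics'],c['eye'],R.from_quat([q[1],q[2],q[3],q[0]]).as_matrix()
def ray(n,uv):
    K,e,A=cal(n); d=A@np.linalg.solve(K,[uv[0],uv[1],1.]); return e,d/np.linalg.norm(d)
def onz(n,uv,z):
    e,d=ray(n,uv); return e+d*(z-e[2])/d[2]
def two(a,b):
    e1,d1=ray('top',a);e2,d2=ray('side',b)
    t=np.linalg.lstsq(np.c_[d1,-d2],e2-e1,rcond=None)[0]
    p,q=e1+d1*t[0],e2+d2*t[1]; return (p+q)/2,np.linalg.norm(p-q)
def proj(n,p):
    K,e,A=cal(n); c=A.T@(np.asarray(p)-e); c=K@c; return c[:2]/c[2]
E
python3 - <<'E'
from h import *
t=cv2.imread('pics/top0.png');s=cv2.imread('pics/side0.png')
cv2.imwrite('pics/tc.png',cv2.resize(t[145:295,270:420],None,fx=4,fy=4,interpolation=cv2.INTER_CUBIC))
g=cv2.resize(s[160:325,215:380],None,fx=3.6,fy=3.6,interpolation=cv2.INTER_CUBIC)
cv2.imwrite('pics/sc.png',cv2.convertScaleAbs(g,alpha=1.8,beta=10))
for im in(t,s):
    h=cv2.cvtColor(im,cv2.COLOR_BGR2HSV); m=((im[:,:,2]>180)&(im[:,:,1]<60)).astype('uint8')
    n,l,st,c=cv2.connectedComponentsWithStats(m); print(st[1:],c[1:])
E
```

```text
[] []
[[328 280  11   8  74]] [[332.75675676 283.51351351]]
```

View pics/tc.png

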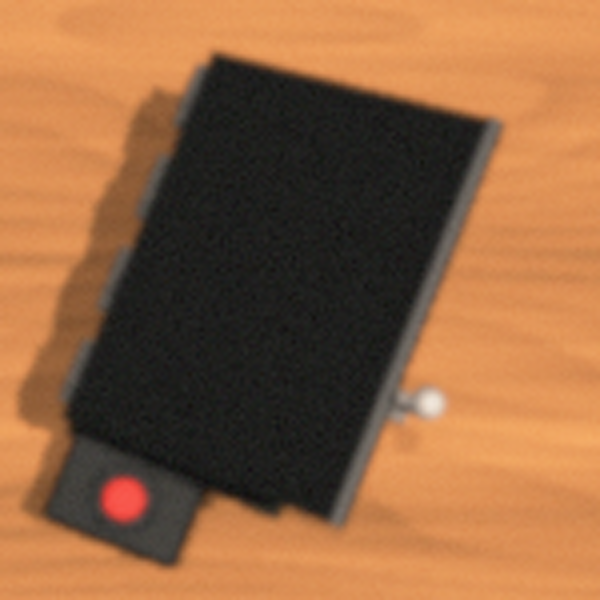

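View pics/sc.png

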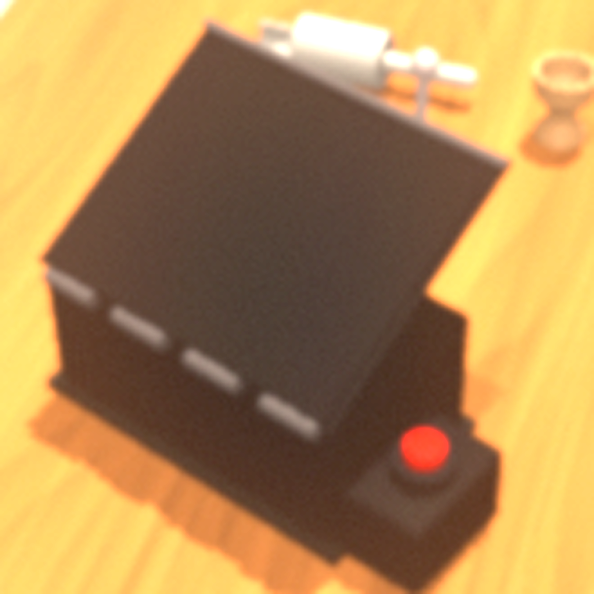

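```bash
python3 - <<'E'
from h import *
T=lambda U,V:((U+.5)/4-.5+270,(V+.5)/4-.5+145)
S=lambda U,V:((U+.5)/3.6-.5+215,(V+.5)/3.6-.5+160)
P={}
for n,a,b in [('far',(501,122),(209,24)),('near',(340,524),(508,163)),('ball',(430,403),(427,62)),('but',(124,500),(425,448)),('hfar',(215,55),(43,260)),('hnear',(70,410),(325,430))]:
    p,e=two(T(*a),S(*b)); P[n]=p; print(n,p.round(4),round(e,4))
d=P['far']-P['near']; print(np.linalg.norm(d))
d[2]=0;d/=np.linalg.norm(d)   # lamp -y
Y=-d; X=np.array([Y[1],-Y[0],0]); print('X',X,'Y',Y,'yaw',np.degrees(np.arctan2(X[1],X[0])))
mid=(P['far']+P['near'])/2
h=(P['hfar']+P['hnear'])/2
print('front mid',mid,'th',np.arctan2(mid[2]-h[2],-(mid-h)@X))
for th in(.48,.5,.52):
  # upper front corner in lamp: x=70-195cos -6 sin.. 
  x=.07-.195*np.cos(th)+.0*np.sin(th); print('z',.112+.195*np.sin(th)+.006*np.cos(th), 'O', mid-X*(.07-.195*np.cos(th)+.006*np.sin(th)))
print('O from ball',P['ball']-X*(-.116)-Y*.0425)
O=mid-X*(.07-.195*np.cos(.5)+.006*np.sin(.5))
for n in P: q=P[n]-O; print(n,'lamp',(q@X).round(4),(q@Y).round(4),P[n][2].round(4))
E
```

```text
far [ 0.651  -0.1448  0.2074] 0.0003
near [ 0.429  -0.0581  0.2088] 0.0012
ball [ 0.4927 -0.1025  0.2387] 0.0019
but [0.442  0.0634 0.0811] 0.0006
hfar [0.7094 0.0121 0.1166] 0.001
hnear [0.4944 0.0952 0.1121] 0.001
0.23831657599701464
X [0.3637954  0.93147888 0.        ] Y [-0.93147888  0.3637954  -0.        ] yaw 68.66653190874372
front mid [ 0.54004107 -0.10144354  0.20806857] th 0.511363958140193
z 0.20736890876726488 O [ 0.57649094 -0.00811557  0.20806857]
z 0.21075347539916184 O [ 0.57578471 -0.00992383  0.20806857]
z 0.21409854195759456 O [ 0.575054   -0.01179479  0.20806857]
O from ball [ 0.57449717 -0.00988316  0.23868936]
far lamp -0.0983 -0.1192 0.2074
near lamp -0.0983 0.1192 0.2088
ball lamp -0.1164 0.0437 0.2387
but lamp 0.0197 0.1513 0.0811
hfar lamp 0.0691 -0.1164 0.1166
hnear lamp 0.0683 0.114 0.1121
```

```bash
cat >> h.py <<'E'
O=np.array([.5755,-.0097,0]); yaw=np.radians(68.7)
X=np.array([np.cos(yaw),np.sin(yaw),0]); Y=np.array([-X[1],X[0],0]); Z=np.array([0,0,1.])
L=lambda x,y,z:O+X*x/1e3+Y*y/1e3+Z*z/1e3
def lamp(p): p=np.asarray(p)-O; return np.array([p@X,p@Y,p[2]])*1e3
def Rt(phi): 
    z=np.cos(phi)*X-np.sin(phi)*Z; y=-Y; return np.c_[np.cross(y,z),y,z]
def cur():
    s=manip.state(); q=s['ee_rot']; return s,s['position'],R.from_quat([q[1],q[2],q[3],q[0]]).as_matrix()
def show():
    s,p,r=cur(); print('t',round(s['time'],2),'lamp',lamp(p).round(1),'w',p.round(3),'phi',round(float(np.arcsin(-r[2,2])),3),'err',R.from_matrix(r.T@Rt(np.arcsin(-r[2,2]))).as_rotvec().round(3),'F',(np.c_[X,Y,Z].T@s['ft_force']).round(2),'q',s['qpos'].round(2),'op',round(s['opening'],4))
def plan(p1,r1,n,m=8):
    "rows along straight path in n steps; print first m"
    s,p0,r0=cur(); rv=R.from_matrix(r0.T@r1).as_rotvec()/n; dp=(p1-p0)/n; r=r0; out=[]
    print('rot',np.linalg.norm(rv)*n,'dist',np.linalg.norm(p1-p0))
    for i in range(min(n,m)):
        out+=list((r.T@dp*100).round(2))+list(rv.round(3)); r=r@R.from_rotvec(rv).as_matrix()
    print(','.join(f'{v:g}' for v in out))
E
python3 - <<'E'
from h import *
show()
for n,u in(('cup_b',(474,270)),('scoop tip',(477,240)),('scoop',(478,170))): 
    p=onz('top',u,.03); print(n,p.round(3),lamp(p).round(0))
plan(L(-190,80,230),Rt(.5),20)
E
```

```text
t 0.1 lamp [-697.2  204.3  221.6] w [ 0.132 -0.585  0.222] phi 1.569 err [-0.001  0.001 -0.977] F [-0.78  0.86 -0.51] q [-1.41  0.09  1.23  0.    1.82 -0.06] op 0.0876
cup_b [ 0.448 -0.38   0.03 ] [-391.  -16.   30.]
scoop tip [ 0.526 -0.388  0.03 ] [-371.  -91.   30.]
scoop [ 0.709 -0.393  0.03 ] [-309. -264.   30.]
rot 1.4160296343966086 dist 0.5222271355622216
1.93,-1.75,-0.04,0.026,0.049,-0.044,2.01,-1.67,0.1,0.026,0.049,-0.044,2.07,-1.57,0.24,0.026,0.049,-0.044,2.12,-1.47,0.39,0.026,0.049,-0.044,2.16,-1.37,0.53,0.026,0.049,-0.044,2.19,-1.25,0.67,0.026,0.049,-0.044,2.21,-1.14,0.81,0.026,0.049,-0.044,2.21,-1.02,0.94,0.026,0.049,-0.044
```

>>> arm_command:
  rows: [1.93,-1.75,-0.04,0.026,0.049,-0.044,2.01,-1.67,0.1,0.026,0.049,-0.044,2.07,-1.57,0.24,0.026,0.049,-0.044,2.12,-1.47,0.39,0.026,0.049,-0.044]
  gripper: 255
  force: 20

```text
time: 0.43
position: [0.1925, -0.4976, 0.2211]
ee_rot: [-0.067, 0.973, 0.198, 0.094]
ft_force: [0.3, -0.0, 0.6]
opening: 0.0648
```

```bash
python3 - <<'E'
from h import *
show()
plan(L(-190,80,230),Rt(.5),18)
E
```

```text
t 0.43 lamp [-593.7  179.6  221.1] w [ 0.193 -0.498  0.221] phi 1.34 err [ 0.087 -0.018 -0.787] F [ 0.09 -0.26  0.57] q [-1.39  0.02  1.33  0.2   1.93 -0.16] op 0.0648
rot 1.123824752286734 dist 0.4159116264949041
1.92,-1.2,0.48,0.023,0.043,-0.039,1.94,-1.11,0.59,0.023,0.043,-0.039,1.95,-1.02,0.69,0.023,0.043,-0.039,1.96,-0.93,0.8,0.023,0.043,-0.039,1.96,-0.83,0.9,0.023,0.043,-0.039,1.95,-0.73,1.01,0.023,0.043,-0.039,1.93,-0.63,1.11,0.023,0.043,-0.039,1.9,-0.53,1.2,0.023,0.043,-0.039
```

Tracking well; continue.

>>> arm_command:
  rows: [1.92,-1.2,0.48,0.023,0.043,-0.039,1.94,-1.11,0.59,0.023,0.043,-0.039,1.95,-1.02,0.69,0.023,0.043,-0.039,1.96,-0.93,0.8,0.023,0.043,-0.039,1.96,-0.83,0.9,0.023,0.043,-0.039,1.95,-0.73,1.01,0.023,0.043,-0.039]

```text
time: 0.93
position: [0.2746, -0.3773, 0.2237]
ee_rot: [-0.152, 0.913, 0.31, 0.217]
ft_force: [0.2, -0.1, 0.1]
opening: 0.0248
```

```bash
python3 - <<'E'
from h import *
show()
plan(L(-190,80,230),Rt(.5),14)
E
```

```text
t 0.93 lamp [-451.8  146.8  223.7] w [ 0.275 -0.377  0.224] phi 1.033 err [ 0.133 -0.019 -0.506] F [-0.03 -0.2   0.13] q [-1.32 -0.05  1.46  0.46  2.05 -0.25] op 0.0248
rot 0.7293591865049484 dist 0.2702272601297054
1.61,-0.49,0.95,0.019,0.036,-0.033,1.59,-0.42,1.02,0.019,0.036,-0.033,1.56,-0.35,1.08,0.019,0.036,-0.033,1.53,-0.27,1.14,0.019,0.036,-0.033,1.5,-0.2,1.2,0.019,0.036,-0.033,1.46,-0.13,1.26,0.019,0.036,-0.033,1.42,-0.06,1.31,0.019,0.036,-0.033,1.37,0.01,1.36,0.019,0.036,-0.033
```

>>> arm_command:
  rows: [1.61,-0.49,0.95,0.019,0.036,-0.033,1.59,-0.42,1.02,0.019,0.036,-0.033,1.56,-0.35,1.08,0.019,0.036,-0.033,1.53,-0.27,1.14,0.019,0.036,-0.033,1.5,-0.2,1.2,0.019,0.036,-0.033,1.46,-0.13,1.26,0.019,0.036,-0.033,1.42,-0.06,1.31,0.019,0.036,-0.033,1.37,0.01,1.36,0.019,0.036,-0.033]

```text
time: 1.6
position: [0.367, -0.2437, 0.2263]
ee_rot: [-0.24, 0.803, 0.421, 0.346]
ft_force: [1.5, 0.6, -0.7]
opening: -0.0001
```

```bash
python3 - <<'E'
from h import *
show()
cv2.imwrite('pics/side1.png',manip.snapshot('side'))
plan(L(-190,85,200),Rt(.5),8)
E
```

```text
t 1.6 lamp [-293.8  109.3  226.3] w [ 0.367 -0.244  0.226] phi 0.702 err [ 0.084 -0.005 -0.195] F [ 1.08 -1.23 -0.69] q [-1.16 -0.07  1.6   0.76  2.1  -0.33] op -0.0001
rot 0.28365111799505727 dist 0.10737622656903335
0.6,0.09,1.2,0.012,0.024,-0.023,0.57,0.12,1.21,0.012,0.024,-0.023,0.54,0.15,1.22,0.012,0.024,-0.023,0.51,0.17,1.23,0.012,0.024,-0.023,0.47,0.2,1.24,0.012,0.024,-0.023,0.44,0.23,1.25,0.012,0.024,-0.023,0.4,0.25,1.26,0.012,0.024,-0.023,0.37,0.28,1.26,0.012,0.024,-0.023
```

View pics/side1.png

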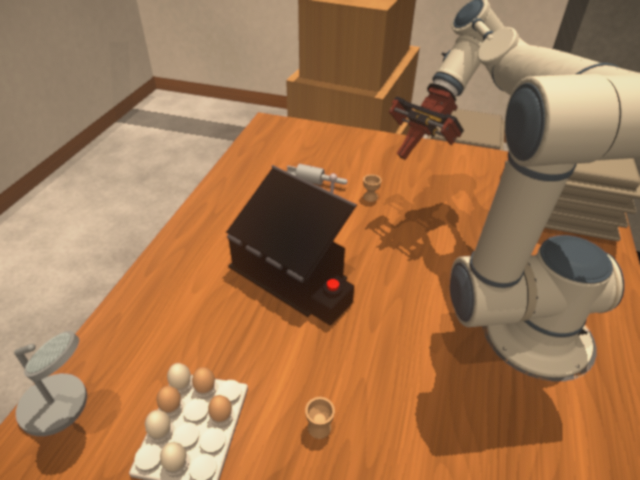

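```bash
python3 - <<'E'
from h import *
plan(L(-180,85,227),Rt(.5),8)
E
```

```text
rot 0.28365111799505727 dist 0.11407194456921563
0.94,0.04,1.07,0.012,0.024,-0.023,0.91,0.07,1.1,0.012,0.024,-0.023,0.88,0.11,1.12,0.012,0.024,-0.023,0.85,0.14,1.14,0.012,0.024,-0.023,0.82,0.17,1.15,0.012,0.024,-0.023,0.79,0.21,1.17,0.012,0.024,-0.023,0.75,0.24,1.19,0.012,0.024,-0.023,0.72,0.27,1.2,0.012,0.024,-0.023
```

>>> arm_command:
  rows: [0.94,0.04,1.07,0.012,0.024,-0.023,0.91,0.07,1.1,0.012,0.024,-0.023,0.88,0.11,1.12,0.012,0.024,-0.023,0.85,0.14,1.14,0.012,0.024,-0.023,0.82,0.17,1.15,0.012,0.024,-0.023,0.79,0.21,1.17,0.012,0.024,-0.023,0.75,0.24,1.19,0.012,0.024,-0.023,0.72,0.27,1.2,0.012,0.024,-0.023]

```text
time: 2.32
position: [0.4343, -0.1406, 0.2264]
ee_rot: [-0.29, 0.705, 0.487, 0.427]
ft_force: [-1.0, -0.1, 1.3]
opening: 0.0
```

```bash
python3 - <<'E'
from h import *
show()
plan(L(-180,85,227),Rt(.5),3)
t=manip.snapshot('top'); s=manip.snapshot('side')
o=np.hstack([cv2.resize(t[145:345,270:470],None,fx=2,fy=2),cv2.convertScaleAbs(cv2.resize(s[100:300,240:440],None,fx=2,fy=2),alpha=1.6)])
cv2.imwrite('pics/c2.png',o)
s,p,r=cur()
for n in('top','side'): print(n,proj(n,p))
E
```

```text
t 2.32 lamp [-173.2   84.   226.4] w [ 0.434 -0.141  0.226] phi 0.487 err [-0.002 -0.     0.009] F [-0.48  0.89  1.33] q [-0.99 -0.04  1.69  0.96  2.07 -0.4 ] op 0.0
rot 0.01559050909963497 dist 0.006880913148432864
-0.09,-0.03,-0.21,-0.001,-0.004,0.003,-0.09,-0.03,-0.21,-0.001,-0.004,0.003,-0.09,-0.03,-0.21,-0.001,-0.004,0.003
top [393.8987608  274.01515529]
side [362.22481685 177.07209293]
```

View pics/c2.png

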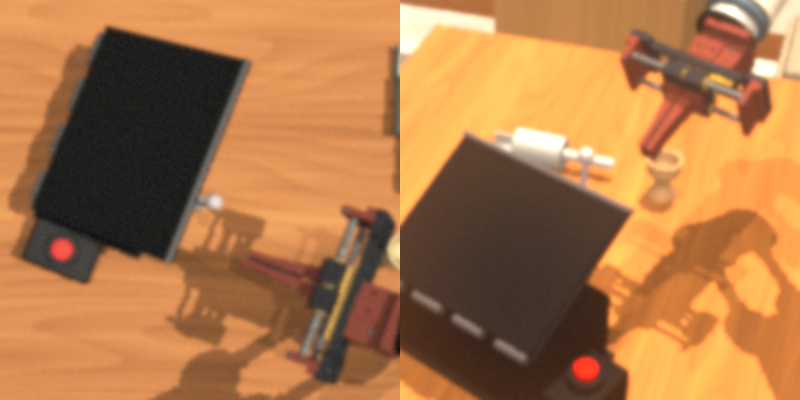

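>>> arm_command:
  rows: [-0.1,0,1.28,0,0,0,-0.1,0,1.28,0,0,0,-0.1,0,1.28,0,0,0,-0.05,0,1.28,0,0,0,0,0,1.28,0,0,0,0,0,1.1,0,0,0]

```text
time: 2.92
position: [0.4592, -0.0762, 0.1841]
ee_rot: [-0.289, 0.706, 0.486, 0.425]
ft_force: [-0.4, 0.4, 0.2]
opening: 0.0004
```

```bash
python3 - <<'E'
from h import *
show()
E
```

```text
t 2.92 lamp [-104.2   84.2  184.1] w [ 0.459 -0.076  0.184] phi 0.49 err [-0.    -0.     0.007] F [0.19 0.55 0.22] q [-0.88 -0.1   1.82  0.97  1.93 -0.4 ] op 0.0004
```

>>> arm_command:
  rows: [0,0,1.0,0,0,0,0.1,0,1.0,0,0,0,0.1,0,0.4,0,0,0]

```text
time: 3.17
position: [0.4677, -0.0515, 0.1723]
ee_rot: [-0.29, 0.706, 0.486, 0.425]
ft_force: [0.3, -0.6, 0.1]
opening: 0.0002
```

```bash
python3 - <<'E'
from h import *
show()
t=manip.snapshot('top'); s=manip.snapshot('side')
o=np.hstack([cv2.resize(t[145:345,270:470],None,fx=2,fy=2),cv2.convertScaleAbs(cv2.resize(s[100:300,240:440],None,fx=2,fy=2),alpha=1.6)])
cv2.imwrite('pics/c3.png',o)
show()
E
```

```text
t 3.17 lamp [-78.1  85.3 172.3] w [ 0.468 -0.051  0.172] phi 0.49 err [-0.002 -0.     0.006] F [-0.46 -0.49  0.11] q [-0.83 -0.12  1.86  0.98  1.88 -0.39] op 0.0002
t 3.27 lamp [-78.6  85.2 172.9] w [ 0.468 -0.052  0.173] phi 0.49 err [-0.002 -0.     0.007] F [-0.34 -0.39 -0.34] q [-0.83 -0.12  1.86  0.98  1.88 -0.39] op 0.0004
```

View pics/c3.png

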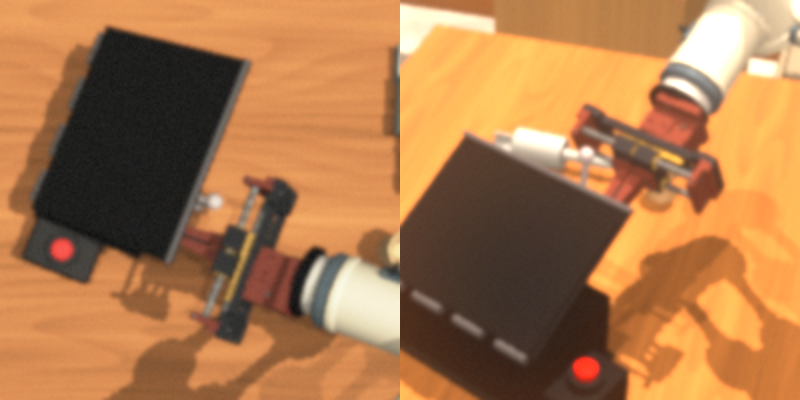

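>>> arm_command:
  rows: [0.2,0,-0.2,0,0,0,0.2,0,-0.2,0,0,0,0.15,0,-0.15,0,0,0]

```text
time: 3.52
position: [0.4668, -0.0547, 0.1814]
ee_rot: [-0.289, 0.706, 0.487, 0.425]
ft_force: [0.4, -0.4, 0.2]
opening: 0.0005
```

```bash
python3 - <<'E'
from h import *
show()
E
```

```text
t 3.52 lamp [-81.4  84.9 181.4] w [ 0.467 -0.055  0.181] phi 0.491 err [-0.002 -0.     0.007] F [-0.2  -0.56  0.24] q [-0.84 -0.12  1.85  0.98  1.9  -0.38] op 0.0005
```

>>> arm_command:
  rows: [0.15,0,-0.1,0,0,0,0.15,0,-0.1,0,0,0,0,0,0,0,0,0]

```text
time: 3.77
position: [0.4666, -0.0567, 0.1856]
ee_rot: [-0.288, 0.707, 0.487, 0.425]
ft_force: [-0.6, 0.6, -2.3]
opening: 0.0007
```

```bash
python3 - <<'E'
from h import *
show()
E
```

```text
t 3.77 lamp [-83.3  84.4 185.6] w [ 0.467 -0.057  0.186] phi 0.493 err [-0.    -0.     0.007] F [ 0.35  0.75 -2.34] q [-0.84 -0.12  1.84  0.98  1.9  -0.37] op 0.0007
```

>>> arm_command:
  rows: [0.2,0,-0.1,0,0,0,0,0.6,0,0,0,0,0,0.7,0,0,0,0,0,0.7,0,0,0,0]

```text
time: 4.1
position: [0.4855, -0.0646, 0.1877]
ee_rot: [-0.288, 0.707, 0.486, 0.424]
ft_force: [-2.0, -0.1, -1.7]
opening: 0.0003
```

```bash
python3 - <<'E'
from h import *
show()
E
```

```text
t 4.1 lamp [-83.9  63.9 187.7] w [ 0.485 -0.065  0.188] phi 0.494 err [-0.    -0.     0.005] F [-0.82  1.78 -1.74] q [-0.82 -0.07  1.79  0.99  1.89 -0.36] op 0.0003
```

>>> arm_command:
  rows: [0,0.8,0,0,0,0,0,0.8,0,0,0,0,0,0.8,0,0,0,0,0,0.8,0,0,0,0,0,0.8,0,0,0,0]

```text
time: 4.52
position: [0.5272, -0.0806, 0.1871]
ee_rot: [-0.289, 0.707, 0.486, 0.424]
ft_force: [-1.5, -0.9, -1.1]
opening: 0.0003
```

```bash
python3 - <<'E'
from h import *
show()
t=manip.snapshot('top'); s=manip.snapshot('side')
o=np.hstack([cv2.resize(t[145:345,270:470],None,fx=2,fy=2),cv2.convertScaleAbs(cv2.resize(s[100:300,240:440],None,fx=2,fy=2),alpha=1.6)])
cv2.imwrite('pics/c4.png',o)
show()
E
```

```text
t 4.52 lamp [-83.6  19.3 187.1] w [ 0.527 -0.081  0.187] phi 0.493 err [-0.002 -0.     0.004] F [-1.4   1.06 -1.14] q [-0.78  0.04  1.68  1.    1.86 -0.34] op 0.0003
t 4.62 lamp [-83.7  18.8 187.1] w [ 0.528 -0.081  0.187] phi 0.493 err [-0.001 -0.     0.005] F [-0.69 -0.98 -0.67] q [-0.78  0.04  1.67  1.    1.86 -0.34] op 0.0003
```

View pics/c4.png

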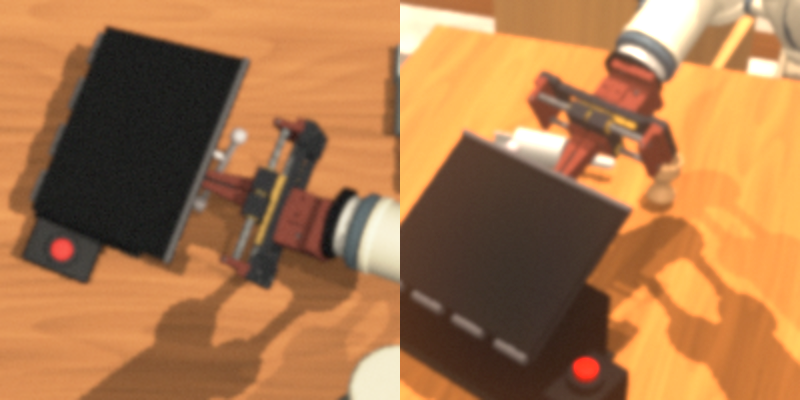

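>>> arm_command:
  rows: [0,0.6,0,0,0,0,0,0.6,0,0,0,0,0,0,0,0,0,0]

```text
time: 4.87
position: [0.5398, -0.0855, 0.187]
ee_rot: [-0.289, 0.708, 0.486, 0.424]
ft_force: [1.6, -0.7, -1.9]
opening: 0.0006
```

```bash
python3 - <<'E'
from h import *
show()
t=manip.snapshot('top'); s=manip.snapshot('side')
o=np.hstack([cv2.resize(t[145:345,270:470],None,fx=2,fy=2),cv2.convertScaleAbs(cv2.resize(s[100:300,240:440],None,fx=2,fy=2),alpha=1.6)])
cv2.imwrite('pics/c5.png',o)
show()
for a in(.5,.8,1.0,1.57): print(a,((proj('top',L(-116,35-150*np.sin(a),85+150*np.cos(a)))-[270,145])*2))
E
```

```text
t 4.87 lamp [-83.6   5.7 187. ] w [ 0.54  -0.086  0.187] phi 0.493 err [-0.001 -0.     0.004] F [-0.08 -1.7  -1.91] q [-0.78  0.07  1.64  1.    1.85 -0.33] op 0.0006
t 4.97 lamp [-83.6   6.1 187. ] w [ 0.539 -0.085  0.187] phi 0.493 err [-0.001 -0.     0.004] F [-1.19 -1.01 -1.73] q [-0.78  0.07  1.64  1.    1.85 -0.33] op 0.0006
0.5 [238.56773199 134.14459603]
0.8 [246.36558827 108.16731581]
1.0 [248.84353087  96.72326063]
1.57 [244.63845172  91.0502235 ]
```

View pics/c5.png

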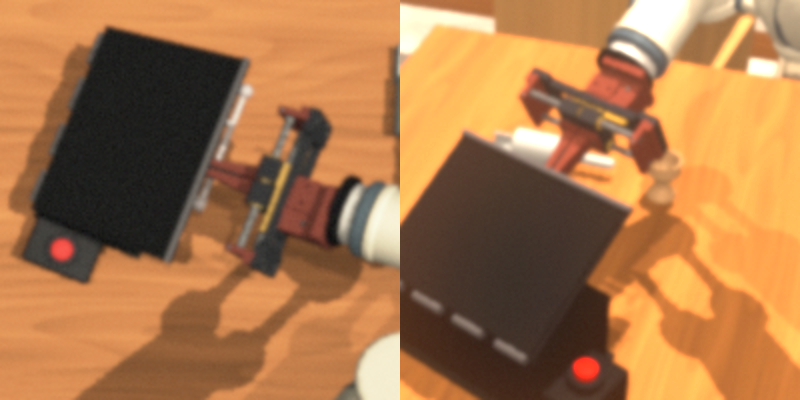

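>>> arm_command:
  rows: [0.08,0,-0.04,0,0,0,0,0,0,0,0,0,0,0,0,0,0,0,0,0,0,0,0,0,0,0,0,0,0,0]

```text
time: 5.38
position: [0.5393, -0.0853, 0.1881]
ee_rot: [-0.288, 0.708, 0.486, 0.424]
ft_force: [1.1, -0.5, -2.4]
opening: 0.0003
```

```bash
python3 - <<'E'
from h import *
show()
t=manip.snapshot('top')
cv2.imwrite('pics/c6.png',cv2.resize(t[160:270,350:440],None,fx=5,fy=5,interpolation=cv2.INTER_CUBIC))
show()
for a in(1.2,1.3,1.4,1.5,1.6): print(a,((proj('top',L(-116,35-150*np.sin(a),85+150*np.cos(a)))-[350,160])*5))
E
```

```text
t 5.38 lamp [-83.5   6.2 188.1] w [ 0.539 -0.085  0.188] phi 0.494 err [0.001 0.    0.004] F [-0.02 -1.23 -2.38] q [-0.78  0.07  1.64  1.    1.85 -0.33] op 0.0003
t 5.43 lamp [-83.6   6.2 188.1] w [ 0.539 -0.085  0.188] phi 0.494 err [0.001 0.    0.004] F [ 0.64 -1.39 -1.31] q [-0.78  0.07  1.64  1.    1.85 -0.33] op 0.0004
1.2 [222.91263304 150.69424476]
1.3 [221.40123512 147.27570725]
1.4 [218.6998246  146.84478263]
1.5 [214.88485294 149.28439157]
1.6 [210.0394645  154.45391498]
```

View pics/c6.png

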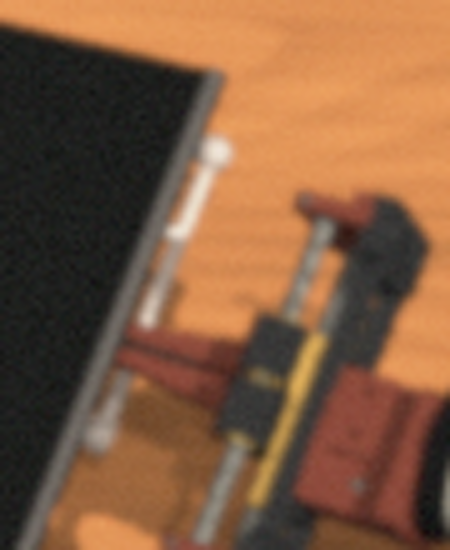

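>>> arm_command:
  rows: [0,-0.8,0,0,0,0,0,-1,0,0,0,0,0,-1,0,0,0,0,0,-1,0,0,0,0,0,-1,0,0,0,0,0,-1,0,0,0,0,0,-0.8,0,0,0,0,0,-0.4,0,0,0,0]

```text
time: 6.1
position: [0.4678, -0.0577, 0.1882]
ee_rot: [-0.287, 0.708, 0.486, 0.425]
ft_force: [1.9, -1.5, -2.1]
opening: 0.0005
```

```bash
python3 - <<'E'
from h import *
show()
t=manip.snapshot('top'); s=manip.snapshot('side')
o=np.hstack([cv2.resize(t[145:345,270:470],None,fx=2,fy=2),cv2.convertScaleAbs(cv2.resize(s[100:300,240:440],None,fx=2,fy=2),alpha=1.6)])
cv2.imwrite('pics/c7.png',o)
E
```

```text
t 6.1 lamp [-83.9  82.9 188.2] w [ 0.468 -0.058  0.188] phi 0.494 err [0.003 0.    0.006] F [-0.71 -2.3  -2.11] q [-0.84 -0.13  1.83  0.98  1.9  -0.37] op 0.0005
```

View pics/c7.png

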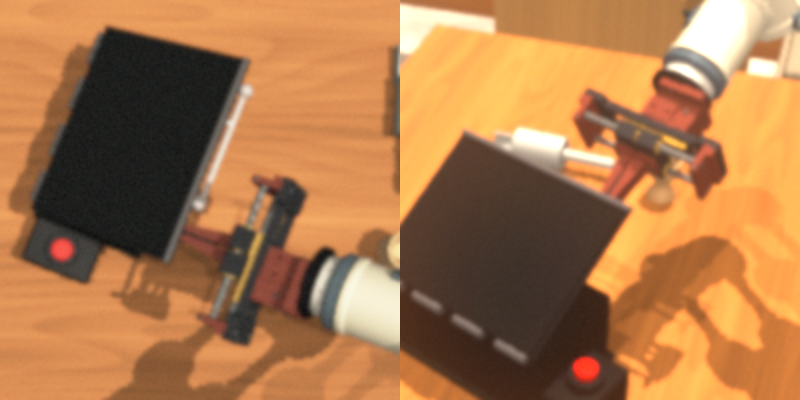

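>>> arm_command:
  rows: [-0.2,0,0.09,0,0,0,-0.4,0,0.17,0,0,0,-0.55,0,0.24,0,0,0,-0.55,0,0.24,0,0,0,-0.55,0,0.24,0,0,0,-0.55,0,0.24,0,0,0,-0.55,0,0.24,0,0,0,-0.4,0,0.17,0,0,0]

```text
time: 6.87
position: [0.4675, -0.062, 0.1436]
ee_rot: [-0.287, 0.708, 0.486, 0.425]
ft_force: [-0.6, -1.5, -1.3]
opening: 0.0009
```

```bash
python3 - <<'E'
from h import *
show()
E
```

```text
t 6.87 lamp [-88.   81.6 143.6] w [ 0.468 -0.062  0.144] phi 0.494 err [0.002 0.    0.006] F [-1.6  -0.01 -1.3 ] q [-0.84 -0.07  1.87  0.96  1.86 -0.45] op 0.0009
```

>>> arm_command:
  rows: [-0.45,0,0.2,0,0,0,-0.5,0,0.22,0,0,0,-0.5,0,0.22,0,0,0,-0.5,0,0.22,0,0,0,-0.5,0,0.22,0,0,0,-0.4,0,0.17,0,0,0,-0.3,0,0.13,0,0,0]

```text
time: 7.45
position: [0.4665, -0.0654, 0.1045]
ee_rot: [-0.287, 0.708, 0.486, 0.424]
ft_force: [-1.6, -3.3, -1.0]
opening: 0.0001
```

```bash
python3 - <<'E'
from h import *
show()
s=manip.snapshot('side');t=manip.snapshot('top'); 
o=np.hstack([cv2.resize(t[145:345,270:470],None,fx=2,fy=2),cv2.convertScaleAbs(cv2.resize(s[100:300,240:440],None,fx=2,fy=2),alpha=1.6)])
cv2.imwrite('pics/c8.png',o)
E
```

```text
t 7.45 lamp [-91.5  81.3 104.5] w [ 0.466 -0.065  0.104] phi 0.495 err [0.002 0.    0.005] F [-3.66  0.27 -1.01] q [-0.85 -0.02  1.89  0.94  1.82 -0.51] op 0.0001
```

View pics/c8.png

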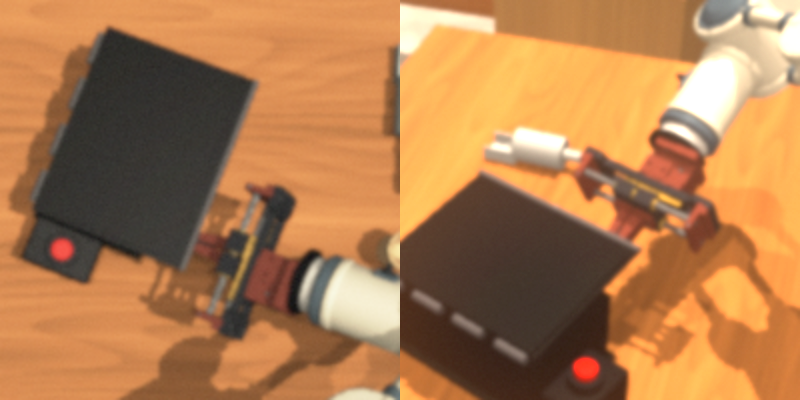

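>>> arm_command:
  rows: [-0.3,0,0.07,0,0,0,-0.3,0,0.07,0,0,0,-0.3,0,0.07,0,0,0,-0.3,0,0.07,0,0,0,-0.3,0,0.07,0,0,0]

```text
time: 7.97
position: [0.4653, -0.0682, 0.0895]
ee_rot: [-0.288, 0.707, 0.487, 0.425]
ft_force: [1.2, 0.0, -1.4]
opening: 0.0003
```

```bash
python3 - <<'E'
from h import *
show()
E
```

```text
t 7.97 lamp [-94.5  81.4  89.5] w [ 0.465 -0.068  0.089] phi 0.493 err [0.001 0.    0.007] F [ 0.47 -1.08 -1.38] q [-0.86  0.01  1.9   0.93  1.8  -0.54] op 0.0003
```

>>> arm_command:
  rows: [-0.2,0,0.06,0,0,0,-0.2,0,0.06,0,0,0,-0.2,0,0.06,0,0,0,-0.2,0,0.06,0,0,0,0,0,0,0,0,0]

```text
time: 8.38
position: [0.4648, -0.0697, 0.0805]
ee_rot: [-0.288, 0.707, 0.486, 0.425]
ft_force: [0.1, 0.2, -0.1]
opening: 0.0006
```

```bash
python3 - <<'E'
from h import *
show()
s=manip.snapshot('side');t=manip.snapshot('top'); 
o=np.hstack([cv2.resize(t[145:345,270:470],None,fx=2,fy=2),cv2.convertScaleAbs(cv2.resize(s[100:300,240:440],None,fx=2,fy=2),alpha=1.6)])
cv2.imwrite('pics/c9.png',o)
show()
E
```

```text
t 8.38 lamp [-96.1  81.4  80.5] w [ 0.465 -0.07   0.081] phi 0.492 err [0.    0.    0.007] F [ 0.19 -0.01 -0.08] q [-0.86  0.03  1.9   0.93  1.8  -0.56] op 0.0006
t 8.48 lamp [-96.2  81.2  80.9] w [ 0.465 -0.07   0.081] phi 0.492 err [0.001 0.    0.007] F [-1.3 -0.4 -0.2] q [-0.86  0.03  1.9   0.93  1.8  -0.56] op 0.0003
```

View pics/c9.png

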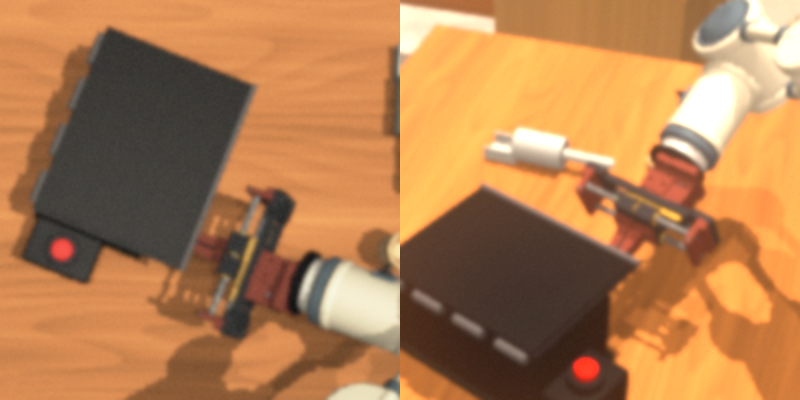

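>>> arm_command:
  rows: [-0.2,0,0.08,0,0,0,-0.2,0,0.08,0,0,0,-0.1,0,0,0,0,0,-0.24,0,-0.44,0,0,0,-0.47,0,-0.88,0,0,0,-0.47,0,-0.88,0,0,0,-0.47,0,-0.88,0,0,0,-0.47,0,-0.88,0,0,0]

```text
time: 9.15
position: [0.4472, -0.1154, 0.0762]
ee_rot: [-0.288, 0.706, 0.488, 0.425]
ft_force: [0.3, -0.4, -0.9]
opening: 0.0004
```

```bash
python3 - <<'E'
from h import *
show()
E
```

```text
t 9.15 lamp [-145.1   81.2   76.2] w [ 0.447 -0.115  0.076] phi 0.492 err [-0.   -0.    0.01] F [-0.3  -0.39 -0.86] q [-0.94  0.09  1.84  0.88  1.85 -0.62] op 0.0004
```

>>> arm_command:
  rows: [0,0,-1.2,0,0,0,0,0,-1.5,0,0,0,0,0,-1.5,0,0,0,0.5,0,-1.2,0,0,0,1,0,-0.8,0,0,0,1,0,-0.5,0,0,0,0,0,0,0,0,0,0,0,0,0,0,0]

```text
time: 9.82
position: [0.427, -0.1684, 0.1358]
ee_rot: [-0.286, 0.707, 0.486, 0.426]
ft_force: [0.8, -0.3, 0.1]
opening: 0.0007
```

```bash
python3 - <<'E'
from h import *
show()
s=manip.snapshot('side');t=manip.snapshot('top'); 
o=np.hstack([cv2.resize(t[145:345,270:470],None,fx=2,fy=2),cv2.convertScaleAbs(cv2.resize(s[100:300,210:410],None,fx=2,fy=2),alpha=2.2,beta=20)])
cv2.imwrite('pics/c10.png',o)
for th in(0,.03,.06):
  for y in(-120,120):
    p=L(70-195*np.cos(th)+6*np.sin(th),y,112+195*np.sin(th)+6*np.cos(th)); print(th,y,(proj('top',p)-[270,145])*2,(proj('side',p)-[210,100])*2)
show()
E
```

```text
t 9.82 lamp [-201.8   80.7  135.8] w [ 0.427 -0.168  0.136] phi 0.492 err [0.005 0.    0.008] F [ 0.04 -0.79  0.09] q [-1.03  0.09  1.73  0.87  1.99 -0.57] op 0.0007
0 -120 [257.6943359   84.87375415] [142.43576497 183.00843052]
0 120 [183.68142096 271.05597717] [299.96456206 261.46266139]
0.03 -120 [258.37376224  83.83090559] [142.12743274 179.3459333 ]
0.03 120 [183.95991166 271.03341769] [300.19125669 257.72453853]
0.06 -120 [258.92179353  82.72301627] [141.724975   175.73064831]
0.06 120 [184.10113379 270.95372613] [300.33202178 254.04439457]
t 9.92 lamp [-201.4   80.8  135.4] w [ 0.427 -0.168  0.135] phi 0.492 err [0.004 0.    0.008] F [-0.45 -0.15 -0.86] q [-1.03  0.09  1.73  0.87  1.99 -0.57] op 0.0006
```

View pics/c10.png

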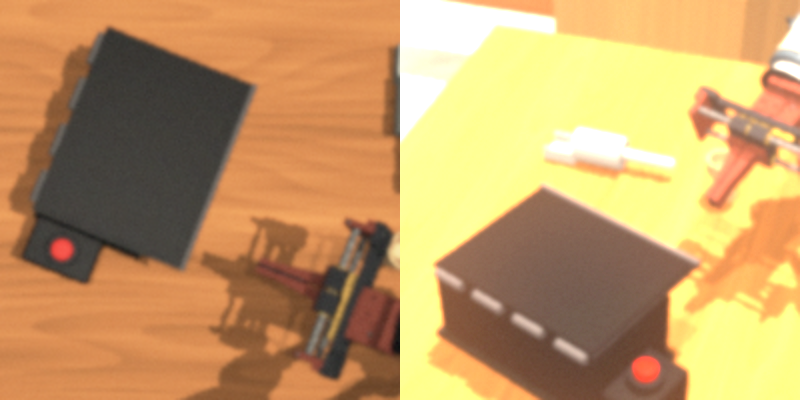

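```bash
python3 - <<'E'
from h import *
print(manip.sign_off()); show()
E
```

```text
the job is handed in; nothing more can be done
None
the job is handed in; nothing more can be done
```

The job is handed in at about 10 s of robot time, with the cover shut, the stay folded and the gripper backed off about 75 mm in front of the cover's edge. `sign_off()` gives no verdict, so what follows is from my own checks.

**What I did:** With the gripper closed and pitched to match the propped cover, I put the fingers under the front lip. I raised the cover about 2 mm to take its weight, then pushed the stay over to the lamp's right. The cover stayed on the fingers throughout. I slid them back to the left, clear of the folded stay, then lowered the cover slowly and backed away.

**What the last checks showed:**
- **Stay:** the top picture put its ball where an angle of about 1.5 rad would be, so it counts as flat.
- **Catch:** the wrist read about 2 N of downward load while I held the cover at about its propped angle (0.5 rad) for 0.5 s.
- **Cover:** its front corners match the shut position within about 2 crop pixels in both views. The load fell to about zero at the height I had worked out for shut. The last 9 mm were lowered at about 2 mm per row, or roughly 0.03 m/s.
- **Clear of contact:** the wrist force was within noise at the end.
- **Button and bystanders:** the button was never approached, and the scoop and the right-hand cup looked unmoved in the last picture. I checked both only by eye, and did not look again at the left-hand cup or the egg flat, as the arm never went near them.

No check failed. The only disagreement was that the fingers met the cover about 1.5 mm higher than my estimate.

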